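# Gauge the pump housing's guide tube

## Task

Check the slanted guide tube on the pump housing with the gauge rod: take the rod from its rest by the handle, push it into the tube until the red collar stops against the tube's mouth, then draw it right out again. Finish while still holding the rod by its handle, still and level in the air with its scale side (yellow strip) up and its tip about a hand's breadth (10 cm) above the note pad, ready for reading. Leave the cup, bearing, bolt and marker alone.

Things in the scene. Friction and masses are not known exactly. Their poses are not given: they have to be found in the camera images.
- gauge_rod: Loose gauge rod. Origin mid-section at the grip; x to the tip, z to the scale side (yellow strip on the handle). Black handle x -50 to 40 mm, 18 wide in y (grip across this), 24 high in z. Red collar 36 mm across, x 40 to 46. Steel shank 10 mm across, x 46 to 141, last 6 mm taper to 6, black rings near the tip. About 0.15 kg, heavier towards the tip. Starts level in the rest, scale side up.
- rod_tip (a point): Point of the gauge rod's tip, on its axis, 141 mm from the rod's origin.
- collar_face (a point): Centre of the collar's face towards the tip, on the rod's axis, 46 mm from the rod's origin; this face stops against the tube's mouth.
- guide_tube: Fixed steel guide tube on the pump housing, slanting up at 38 degrees above level. Origin: centre of its mouth (118 mm above the worktop); z points out of the mouth along the tube's axis; x is level. Bore 15 mm across, flaring to 24 mm (32 mm outside) over the last 12 mm. Free depth 109 mm; the rod needs 95 mm.
- pump_stand: Fixed grey base plate, 110 x 215 x 10 mm, that carries the pale pump housing (89 x 98 mm, top 70 mm above the worktop) and the tube. Origin on the worktop under the middle of the housing; y points from the housing towards the side where the tube rises; the mouth is at y = 128 mm.
- rod_rest: Fixed rest: wooden base 180 x 60 x 8 mm, two aluminium posts. Origin on the worktop below the grip place of the resting rod, whose axis is 70 mm up; x along the resting rod to its tip. The post at x = -40 mm (18 long) carries the handle's end between cheeks 73 mm high, the fork at x = 90 mm (14 long) the shank between prongs 75 mm high. Lift the rod straight up.
- note_pad: Fixed cream note pad lying flat, 70 mm (x) x 100 mm (y) x 9 mm; origin at the middle of its underside.
- steel_cup: Bystander: plain steel cup, 70 mm in diameter, 55 mm high; origin at the middle of its underside.
- bearing: Bystander: ball bearing, 47 mm in diameter, 14 mm high, lying flat; origin at the middle of its underside.
- bolt: Bystander: hexagon bolt lying down, 18 x 42 x 16 mm; origin under its middle.
- marker: Bystander: white and red marker pen lying down, 14 x 131 x 15 mm; origin under its middle.

How it is judged:
On the way, in this order (a step that is already met when the one before it is completed fails the run):
1. the rod is in the tube, in line with it, its collar against the mouth (z of collar_face in the frame of guide_tube between -0.004 and 0.004 m and x of collar_face in the frame of guide_tube between -0.007 and 0.007 m and y of collar_face in the frame of guide_tube between -0.007 and 0.007 m and z of rod_tip in the frame of guide_tube below -0.088 m and angle between the x axis of gauge_rod and the z axis of guide_tube, either way round below 0.12 rad), for 0.2 s.
2. the rod is drawn right out of the tube (z of rod_tip in the frame of guide_tube above 0.008 m), for 0.1 s.
At the end, for the whole second after the job is handed in: The gripper still holds the rod, which nothing else carries, still (under 20 mm/s, 0.15 rad/s), level within 0.12 rad, scale side up within 0.13 rad, its tip over the note pad (within 40 mm along the pad's x and 55 mm along its y of the middle) and 65 to 180 mm above the worktop (angle between gauge_rod's own z axis and vertical below 0.13 rad and angle between gauge_rod's own x axis and vertical between 1.45 and 1.69 rad and x of rod_tip in the frame of note_pad between -0.04 and 0.04 m and y of rod_tip in the frame of note_pad between -0.055 and 0.055 m and height (world z) of rod_tip between 0.065 and 0.18 m and height (world z) of gauge_rod between 0.065 and 0.2 m and linear speed of gauge_rod below 0.02 m/s and angular speed of gauge_rod below 0.15 rad/s and contact force between gauge_rod and the fingers above 1 N and contact force between gauge_rod and rod_rest below 0.1 N and contact force between gauge_rod and pump_stand below 0.1 N and contact force between gauge_rod and note_pad below 0.1 N); the arm keeps its last pose, push and grip.
It fails at once if the steel_cup is pushed more than 25 mm away (distance of steel_cup from where it was at the start of the episode above 0.025 m).
It fails at once if the bearing is pushed more than 25 mm away (distance of bearing from where it was at the start of the episode above 0.025 m).
It fails at once if the bolt is pushed more than 25 mm away (distance of bolt from where it was at the start of the episode above 0.025 m).
It fails at once if the marker is pushed more than 25 mm away (distance of marker from where it was at the start of the episode above 0.025 m).
It also fails if it takes over 51 s, if anything falls off the work surface, if the arm or the gripper's body presses on something with over 40 N, if the wrist force passes 120 N, or if a joint passes its speed limit or range.

## Robot

A 7-joint arm with a two-finger parallel gripper is mounted at the origin on a cart in front of the work surface, level with it; the furniture and walls round the work are solid. World frame = base frame: x ahead of the robot, y to its left, z up, the work surface at z = 0. Lengths are in m, angles in rad, forces in N, time in s.
With the tool pointing down it reaches from about 0.425 to 0.925 m from the base axis. Payload 6.8 kg.
Tool frame: the origin (TCP) lies midway between the tips of the shut fingers; the grasp point (between the pads) lies r.grip_point_offset behind it (r.grip_point_offset is the distance from the TCP to the grasp point, in m); z points along the fingers, y is the line along which they close (so a half turn about z gives the same grasp; the last joint's range is limited). The gripper opens to 85 mm and grips with 20 to 120 N. Pads are 22 mm wide; open, the fingers measure 114 mm over their backs; the gripper's body (76 mm by 85 mm) begins 54 mm behind the grasp point. The pads swing forward as they close: fully open they stand 13 mm farther back than shut.
Start: joints at [-1.346, 0.477, 0.022, 1.555, -0.011, 1.109, -0.083], TCP at [0.221, 0.638, 0.231] pointing down, gripper open.
Joint ranges: [-2.96, 2.96], [-0.34, 2.1], [-1.41, 1.46], [0.24, 2.44], [-1.37, 4.51], [0.17, 1.92], [-2.96, 2.96]. Speed limits (rad/s): [2.39, 2.39, 3.14, 3.14, 3.14, 3.14, 3.14].

## Interface

Orientations are given as a rotation vector (axis times angle).
In Python, from bench import r gives the robot as it stands. The module is installed in compiled form; this text tells all that it offers.
- The arm moves only by the shell command python3 -m crank 'ROWS' [FORCE]. ROWS is JSON, a list of rows, each a list of 5 numbers: the shift along the world's x, y, z in units of 200 mm (1.0 is 200 mm), then the turn about the world's z in units of 45 degrees (1.0 is 45 degrees), then the opening, from -1 (shut) to 1 (fully open). In form: [[dx, dy, dz, turn, jaw], ...]. A call has 1 to 8 rows; each row shifts and turns the commanded pose from where the row before left it; what a row does not reach is not made up. A row lasts 1/12 s, in which the tool goes at most 41.7 mm and 7.16 degrees, less where a joint would pass 70% of its speed; a pose out of reach is approached as far as the arm can. A call with a number of a shift or a turn outside -1 to 1 is refused whole. A call with a gripper value outside its range is refused whole. The fingers move at their own pace and stop on an object; FORCE is the grip in N (left out, the last holds). Time passes only in rows, so rows that do not move let the fingers close. It gives the time, the measured TCP pose, the force, the opening and the grip force at its end, in the units of the state.
- r.get_obs(): the state, without advancing time (a new reading comes with each control period).
- r.grab_frame(name): name is "scene" or "top" or "wrist"; returns the picture (400x640x3 uint8, blue, green, red); there is no depth.
- r.camera_model(name): a dict with "fx", "fy", "cx", "cy" (pixels), "R" (3x3) and "t" (3): a world point X has camera coordinates R X + t. Camera axes: x right, y down, z forward; pixel columns grow to the right and rows downward; lengths in m; the calibration is good to about 2 mm. A picture is of the moment at which its call begins: read the wrist's pose just before it. camera_model takes no time and is no camera call; for the wrist camera it gives the pose at the moment of the call.
- r.hand_in(): hands the job in; it is judged then, once.
The state is a dict: "clock": time; "joints": joint angles; "qvel": joint speeds; "tau": joint torques, N m; "tcp_pos": TCP position; "orientation": TCP orientation; "contact_force": force on the tool from outside, world axes, zero at the start; "moment": the same for the moment, N m; "grip_width": finger opening in m; "gripper_force": force on a finger pad.
Only numpy, scipy, OpenCV 4.12 (cv2) and the standard library are available. Lean on these libraries where they do the work, as an engineer would, in place of code of your own. Each camera call takes 0.05 s, during which the arm holds its last target. There are 200 camera calls.

## Working session

There is one attempt and no reset: what is moved stays moved. The work goes in short steps, Python scripts to look and compute and a shell command to move; the robot and the scene stay as the last step left them, time stands still between calls to the robot, and variables do not carry over. Pictures are saved under pics/ and viewed, at most 10 in all, crops included, and the job is handed in when it is done.

```bash
mkdir -p pics; python3 - <<'E'
from bench import r
import cv2,numpy as np
o=r.get_obs();print({k:np.round(v,3).tolist() for k,v in o.items()},r.grip_point_offset)
for n in("scene","top","wrist"):
    c=r.camera_model(n);print(n,{k:np.round(v,4).tolist() for k,v in c.items()})
    cv2.imwrite(f"pics/{n}0.png",r.grab_frame(n))
E
```

```text
{'clock': 0.0, 'joints': [-1.346, 0.478, 0.022, 1.556, -0.012, 1.109, -0.083], 'qvel': [0.001, 0.0, -0.001, 0.0, 0.001, -0.001, -0.0], 'tau': [-0.0, -59.644, 1.608, -28.119, 0.012, 0.009, -0.0], 'tcp_pos': [0.22, 0.637, 0.23], 'orientation': [-0.52, -3.098, 0.003], 'contact_force': [-0.298, -0.389, -0.498], 'moment': [0.008, -0.011, -0.054], 'gripper_force': 0.0, 'grip_width': 0.085} 0.0187
scene {'fx': 406.1333, 'fy': 406.1333, 'cx': 321.0124, 'cy': 196.0702, 'R': [[0.7122, -0.7019, 0.0075], [-0.5322, -0.5469, -0.6463], [0.4577, 0.4563, -0.7631]], 't': [-0.3209, 0.4002, 0.7311]}
top {'fx': 469.6502, 'fy': 469.6502, 'cx': 324.0819, 'cy': 195.2104, 'R': [[0.0137, -0.9996, 0.0231], [-0.998, -0.0151, -0.061], [0.0614, -0.0222, -0.9979]], 't': [0.0973, 0.5306, 1.0275]}
wrist {'fx': 275.9868, 'fy': 275.9868, 'cx': 317.4736, 'cy': 200.9122, 'R': [[0.3257, 0.9455, -0.0022], [0.9011, -0.3097, 0.3035], [0.2862, -0.1009, -0.9528]], 't': [-0.6748, -0.0408, 0.3797]}
```

View pics/scene0.png

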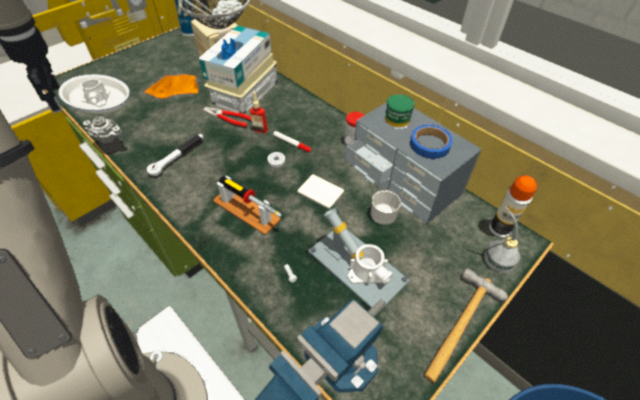

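View pics/top0.png

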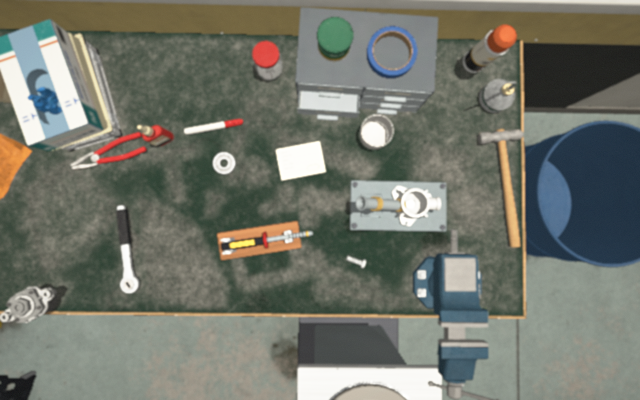

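Scene picture: rest with rod at about (248,200), pad (321,191), tube mouth (330,215), housing (368,262). Top picture: rod at (225..312, 245..234), mouth near (357,205), pad (301,160).

```bash
python3 - <<'E'
import cv2
a=cv2.imread("pics/top0.png")[130:270,205:455];cv2.imwrite("pics/topc.png",cv2.resize(a,None,fx=3.2,fy=3.2,interpolation=cv2.INTER_CUBIC))
a=cv2.imread("pics/scene0.png")[160:310,205:405];cv2.imwrite("pics/scc.png",cv2.resize(a,None,fx=4,fy=4,interpolation=cv2.INTER_CUBIC))
E
```

```text
(no output)
```

View pics/topc.png

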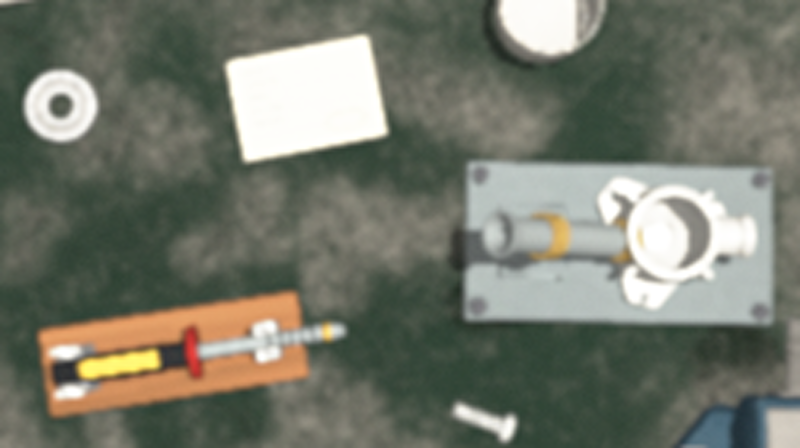

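View pics/scc.png

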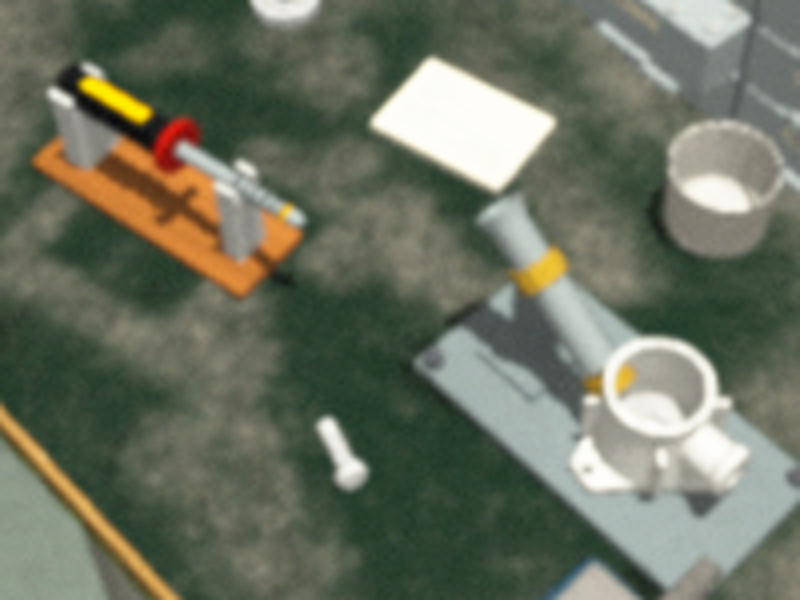

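Top crop: collar (193,352), tip (346,330), mouth (497,234), plate corners (467,162),(774,168),(774,324),(464,320), pad corners (226,60),(369,36),(387,134),(246,160). Scene crop: collar (177,144), tip (304,220), mouth (500,212), rod in its rest, everything unobstructed.

```bash
cat > h.py <<'E'
from bench import r
import cv2,numpy as np
def P(n):
    c=r.camera_model(n);K=np.array([[c['fx'],0,c['cx']],[0,c['fy'],c['cy']],[0,0,1]])
    return K@np.c_[c['R'],c['t']]
def tri(a,b,Pa,Pb):
    X=cv2.triangulatePoints(Pa,Pb,np.float64(a).reshape(2,1),np.float64(b).reshape(2,1));return (X[:3]/X[3]).ravel()
def plane(p,z,M):
    H=np.c_[M[:,0],M[:,1],M[:,2]*z+M[:,3]];v=np.linalg.solve(H,[p[0],p[1],1]);return v[:2]/v[2]
def proj(X,M):
    v=M@np.r_[X,1];return v[:2]/v[2]
E
cat > m.py <<'E'
from h import *
T=lambda p:((p[0]+.5)/3.2-.5+205,(p[1]+.5)/3.2-.5+130)
S=lambda p:((p[0]+.5)/4-.5+205,(p[1]+.5)/4-.5+160)
A,B=P("top"),P("scene")
np.set_printoptions(precision=4,suppress=True)
for n,a,b in[("collar",(193,352),(177,144)),("tip",(346,330),(304,220)),("mouth",(497,234),(500,212)),("band",(552,236),(540,270))]:
    X=tri(T(a),S(b),A,B);print(n,X,proj(X,A)-T(a),proj(X,B)-S(b))
pl=np.array([plane(T(p),.01,A) for p in[(467,162),(774,168),(774,324),(464,320)]]);print("plate",pl,pl.mean(0))
pd=np.array([plane(T(p),.009,A) for p in[(226,60),(369,36),(387,134),(246,160)]]);print("pad",pd,pd.mean(0))
pd=np.array([plane(S(p),.009,B) for p in[(433,56),(556,122),(497,191),(371,124)]]);print("padS",pd,pd.mean(0))
rs=np.array([plane(T(p),.008,A) for p in[(38,330),(298,292),(308,376),(50,416)]]);print("rest",rs,rs.mean(0))
print("handle back top",plane(T((52,372)),.082,A),"collar@70",plane(T((193,352)),.07,A),"tip@70",plane(T((346,330)),.07,A),"mouth@118",plane(T((497,234)),.118,A), "Smouth",plane(S((500,212)),.118,B),"Sbolt",plane(S((345,455)),.0,B))
E
python3 m.py
```

```text
collar [0.4311 0.2279 0.073 ] [-0.0488  0.0663] [ 0.0946 -0.0058]
tip [0.4466 0.1289 0.0762] [-0.092   0.1182] [ 0.1795 -0.0156]
mouth [0.5092 0.0346 0.1142] [ 0.1237 -0.1446] [-0.231   0.0284]
band [ 0.5079 -0.0013  0.0972] [-0.4293  0.4994] [ 0.8182 -0.1118]
plate [[ 0.5639  0.0459]
 [ 0.5631 -0.1701]
 [ 0.4537 -0.1698]
 [ 0.4536  0.0469]] [ 0.5086 -0.0618]
pad [[0.633  0.2156]
 [0.6517 0.1157]
 [0.5827 0.1021]
 [0.5629 0.2003]] [0.6076 0.1585]
padS [[0.6333 0.2173]
 [0.65   0.1173]
 [0.5805 0.1034]
 [0.5611 0.2013]] [0.6062 0.1598]
rest [[0.4427 0.3416]
 [0.4715 0.1625]
 [0.4134 0.1546]
 [0.3838 0.3318]] [0.4279 0.2476]
handle back top [0.4176 0.3169] collar@70 [0.4311 0.2281] tip@70 [0.4467 0.1287] mouth@118 [0.5088 0.0352] Smouth [0.5075 0.0322] Sbolt [0.3872 0.0334]
```

```bash
python3 -m crank '[[0.1,-0.17,0,-0.14,1],[0.1,-0.17,0,-0.14,1],[0.1,-0.17,0,-0.14,1],[0.1,-0.17,0,-0.14,1],[0.1,-0.17,0,-0.14,1],[0.1,-0.17,0,-0.14,1],[0.1,-0.17,0,-0.14,1],[0.1,-0.17,0,-0.14,1]]' 20
python3 -m crank '[[0.1,-0.17,0,-0.14,1],[0.1,-0.17,0,-0.12,1],[0.02,-0.14,0,0,1],[0,0,0,0,1],[0,0,0,0,1]]' 20
cat >> h.py <<'E'
from scipy.spatial.transform import Rotation as Ro
def pose():
    o=r.get_obs();M=Ro.from_rotvec(o['orientation']).as_matrix()
    g=o['tcp_pos']-r.grip_point_offset*M[:,2]
    print("t %.2f grasp"%o['clock'],np.round(g,4),"y-yaw %.2f tilt %.2f"%(np.degrees(np.arctan2(M[1,1],M[0,1])),np.degrees(np.arccos(-M[2,2]))),"F",np.round(o['contact_force'],1),"M",np.round(o['moment'],2),"w %.4f gf %.1f"%(o['grip_width'],o['gripper_force']))
    return o,M,g
E
python3 -c "
from h import *
pose();cv2.imwrite('pics/w1.png',r.grab_frame('wrist'))"
```

```text
clock: 0.82
tcp_pos: [0.381, 0.3641, 0.2313]
orientation: [-1.797, -2.577, -0.0]
contact_force: [1.0, 0.4, -0.0]
grip_width: 0.0856
gripper_force: 0.0
clock: 1.23
tcp_pos: [0.4248, 0.2683, 0.2313]
orientation: [-2.048, -2.382, 0.0]
contact_force: [0.2, 0.9, 0.1]
grip_width: 0.0854
gripper_force: 0.0
t 1.23 grasp [0.4249 0.2683 0.25  ] y-yaw 8.64 tilt 0.02 F [0.2 0.9 0.1] M [0.1  0.04 0.02] w 0.0854 gf 0.0
```

View pics/w1.png

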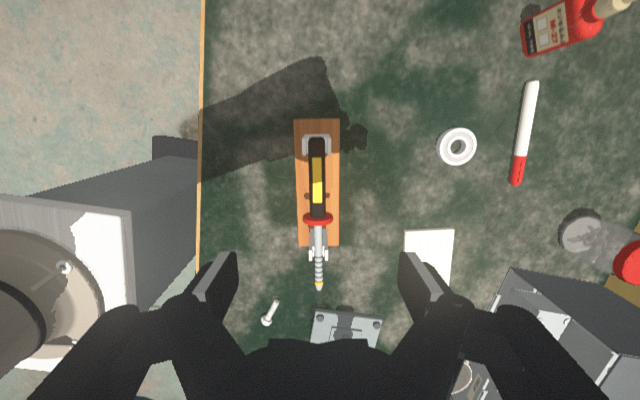

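Wrist view: rod runs straight down the picture at column ~317 (handle back 140, collar row 219, tip row 288). Check it against the triangulated place, a second wrist/top view for height.

```bash
python3 - <<'E'
from h import *
W=P("wrist");A=P("top")
T=lambda p:((p[0]+.5)/3.2-.5+205,(p[1]+.5)/3.2-.5+130)
print("collar",plane((317.5,218.5),.07,W),tri((317.5,218.5),T((193,352)),W,A))
print("tip",plane((319,289),.07,W),tri((319,289),T((346,330)),W,A))
E
python3 -m crank '[[0,0.005,-0.2,0.01,1],[0,0,-0.2,0,1],[0,0,-0.2,0,1],[0,0,-0.15,0,1],[0,0,-0.1,0,1],[0,0,0,0,1],[0,0,0,0,1]]' 20
```

```text
collar [0.43145959 0.23034929] [0.43116588 0.22860321 0.06575515]
tip [0.44832888 0.13471853] [0.44726276 0.12885682 0.06220051]
clock: 1.87
tcp_pos: [0.4235, 0.272, 0.0606]
orientation: [-2.031, -2.396, 0.003]
contact_force: [0.3, 0.3, 0.5]
grip_width: 0.0851
gripper_force: 0.0
```

```bash
python3 -m crank '[[0.005,-0.007,-0.045,0,1],[0,0,0,0,-1],[0,0,0,0,-1],[0,0,0,0,-1],[0,0,0,0,-1],[0,0,0,0,-1],[0,0,0,0,-1],[0,0,0,0,-1]]' 25
python3 -c "
from h import *
pose()"
python3 -m crank '[[0,0,0,0,-1],[0,0,0,0,-1],[0,0,0.05,0,-1],[0,0,0.1,0,-1],[0,0,0.15,0,-1],[0,0,0.15,0,-1],[0,0,0,0,-1],[0,0,0,0,-1]]' 25
python3 -c "
from h import *
pose();a=r.grab_frame('scene')[120:270,160:360];cv2.imwrite('pics/s2.png',cv2.resize(a,None,fx=4,fy=4,interpolation=cv2.INTER_CUBIC))"
```

```text
clock: 2.53
tcp_pos: [0.4258, 0.2698, 0.0528]
orientation: [2.034, 2.394, 0.001]
contact_force: [-1.1, 0.1, 5.4]
grip_width: 0.0177
gripper_force: 24.9
t 2.53 grasp [0.4258 0.2698 0.0715] y-yaw 9.28 tilt 0.05 F [-1.1  0.1  5.4] M [-0.11  0.16  0.09] w 0.0177 gf 24.9
clock: 3.2
tcp_pos: [0.4262, 0.2703, 0.144]
orientation: [2.034, 2.394, 0.006]
contact_force: [-0.9, -0.0, -2.9]
grip_width: 0.0176
gripper_force: 24.8
t 3.20 grasp [0.4262 0.2702 0.1627] y-yaw 9.28 tilt 0.21 F [-0.9 -0.  -2.9] M [0.07 0.05 0.01] w 0.0176 gf 24.8
```

View pics/s2.png

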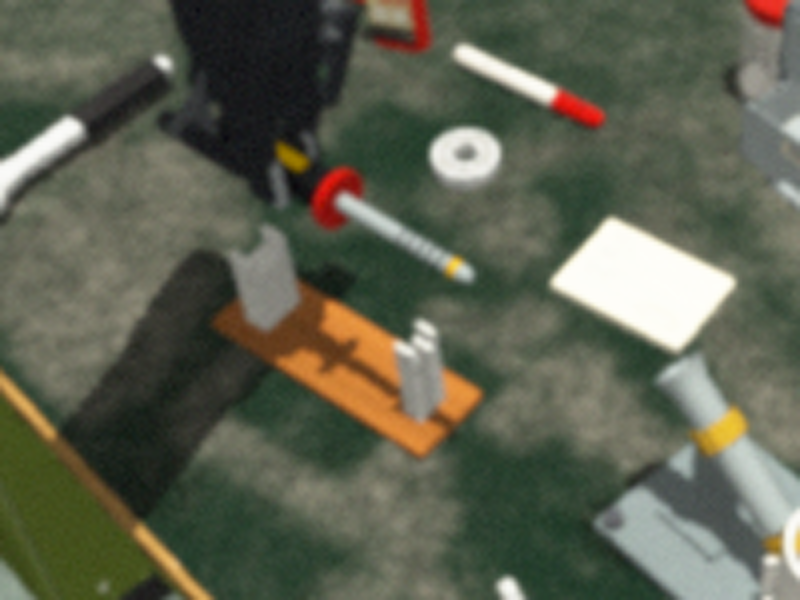

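Rod is up and still nearly level (tip (470,275), collar (337,198) in the crop), clear of the rest. Move to before the mouth.

```bash
python3 -m crank '[[0.08,-0.07,-0.03,-0.035,-1],[0.08,-0.07,-0.03,-0.035,-1],[0.08,-0.07,-0.04,-0.035,-1],[0.08,-0.07,-0.04,-0.035,-1],[0.06,-0.06,-0.04,-0.035,-1],[0.034,-0.035,-0.04,-0.031,-1],[0,0,0,0,-1],[0,0,0,0,-1]]' 25
python3 -c "
from h import *
pose()
a=r.grab_frame('top')[150:240,240:400];b=r.grab_frame('scene')[150:250,250:400]
a=cv2.resize(a,None,fx=5,fy=5,interpolation=cv2.INTER_CUBIC)[:,:750];b=cv2.resize(b,None,fx=5,fy=5,interpolation=cv2.INTER_CUBIC)
cv2.imwrite('pics/t3.png',cv2.resize(np.vstack([a[:, :750],b]),None,fx=.63,fy=.63))
cv2.imwrite('pics/t3a.png',a);cv2.imwrite('pics/t3b.png',b)"
```

```text
clock: 3.92
tcp_pos: [0.507, 0.1942, 0.097]
orientation: [-2.221, -2.221, 0.005]
contact_force: [-0.7, 0.2, -1.1]
grip_width: 0.0179
gripper_force: 24.7
t 3.92 grasp [0.5071 0.1942 0.1157] y-yaw -0.00 tilt 0.18 F [-0.7  0.2 -1.1] M [ 0.06 -0.   -0.01] w 0.0179 gf 24.7
```

View pics/t3.png

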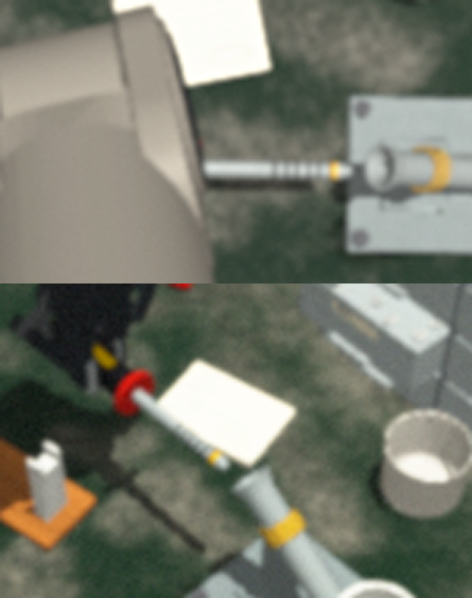

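Top half: rod tip at (349,171), mouth (377,168), in line; lower half (scene): tip (227,466), mouth centre (254,478), collar (134,392).

```bash
python3 - <<'E'
from h import *
A,B=P("top"),P("scene")
T=lambda p:(240+(p[0]+.5)/3.15-.5,150+(p[1]+.5)/3.15-.5)
S=lambda p:(250+(p[0]+.5)/3.15-.5,150+(p[1]+.5-283.5)/3.15-.5)
np.set_printoptions(precision=4,suppress=True)
t=tri(T((349,171)),S((227,466)),A,B);m=tri(T((377,168)),S((254,478)),A,B)
print(t,m,m-t)
from scipy.optimize import fsolve
f=lambda v:proj([.5075,v[0],v[1]],B)-S((134,392))
print("collar y,z",fsolve(f,[.15,.115]))
f=lambda v:proj([.5075,v[0],v[1]],B)-S((227,466))
print("tip y,z",fsolve(f,[.05,.115]))
E
```

```text
[0.5059 0.0544 0.1172] [0.5096 0.0353 0.1172] [ 0.0037 -0.0191 -0.    ]
collar y,z [0.1548 0.1135]
tip y,z [0.0568 0.1136]
```

```bash
python3 -m crank '[[0.012,0,0.005,0,-1],[0,-0.05,0,0,-1],[0,-0.05,0,0,-1],[0,-0.02,0,0,-1],[0,-0.01,0,0,-1],[0,-0.01,0,0,-1],[0,0,0,0,-1]]' 25
python3 -c "
from h import *
pose()"
```

```text
clock: 4.6
tcp_pos: [0.5107, 0.1661, 0.0994]
orientation: [-2.222, -2.221, -0.0]
contact_force: [-0.0, -0.6, -2.2]
grip_width: 0.0176
gripper_force: 24.8
t 4.60 grasp [0.5107 0.1661 0.1181] y-yaw -0.04 tilt 0.01 F [-0.  -0.6 -2.2] M [-0.    0.03  0.06] w 0.0176 gf 24.8
```

```bash
python3 -m crank '[[-0.006,-0.01,0,0,-1],[0,-0.006,0.05,0,-1],[0,-0.008,0.05,0,-1],[0,-0.012,0.05,0,-1],[0,-0.015,0.05,0,-1],[0,0,0,0,-1]]' 25
python3 -c "
from h import *
pose()
b=r.grab_frame('scene')[140:260,250:410];cv2.imwrite('pics/s4.png',cv2.resize(b,None,fx=5,fy=5,interpolation=cv2.INTER_CUBIC))"
```

```text
clock: 5.1
tcp_pos: [0.511, 0.1564, 0.142]
orientation: [2.221, 2.22, 0.006]
contact_force: [0.3, 1.2, -1.7]
grip_width: 0.0177
gripper_force: 24.5
t 5.10 grasp [0.511  0.1564 0.1607] y-yaw -0.02 tilt 0.25 F [ 0.3  1.2 -1.7] M [0.41 0.03 0.01] w 0.0177 gf 24.5
```

View pics/s4.png

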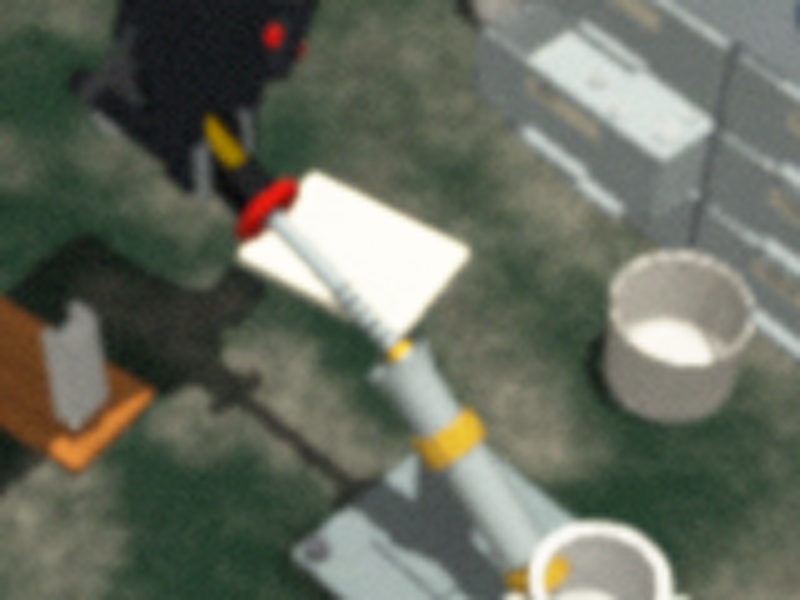

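The rod is pivoting in the grip, tip caught in the mouth at (400,350). Continue the arc, then start down the bore.

```bash
python3 -m crank '[[-0.005,-0.02,0.05,0,-1],[0,-0.025,0.05,0,-1],[0,-0.027,0.045,0,-1],[0,-0.03,0.035,0,-1],[0,0,0,0,-1],[0,0,0,0,-1]]' 25
python3 -c "
from h import *
pose()"
python3 -m crank '[[0,-0.0394,-0.0308,0,-1],[0,-0.0394,-0.0308,0,-1],[0,0,0,0,-1]]' 25
python3 -c "
from h import *
pose()"
```

```text
clock: 5.65
tcp_pos: [0.5087, 0.1346, 0.1757]
orientation: [2.222, 2.22, 0.0]
contact_force: [-0.5, 0.3, -1.9]
grip_width: 0.0176
gripper_force: 25.3
t 5.65 grasp [0.5087 0.1346 0.1944] y-yaw -0.07 tilt 0.05 F [-0.5  0.3 -1.9] M [ 0.    0.03 -0.  ] w 0.0176 gf 25.3
clock: 5.9
tcp_pos: [0.5076, 0.1173, 0.1611]
orientation: [2.224, 2.219, -0.005]
contact_force: [1.5, -0.8, -4.2]
grip_width: 0.0177
gripper_force: 25.1
t 5.90 grasp [0.5076 0.1173 0.1798] y-yaw -0.12 tilt 0.20 F [ 1.5 -0.8 -4.2] M [ 0.24 -0.47  0.17] w 0.0177 gf 25.1
```

```bash
python3 -m crank '[[0.004,-0.039,-0.029,0,-1],[0,-0.039,-0.029,0,-1],[0,-0.039,-0.029,0,-1],[0,0,0,0,-1]]' 25
python3 -c "
from h import *
pose()"
```

```text
clock: 6.23
tcp_pos: [0.5083, 0.0944, 0.1441]
orientation: [-2.224, -2.218, 0.004]
contact_force: [-0.7, -0.1, -4.0]
grip_width: 0.0175
gripper_force: 25.1
t 6.23 grasp [0.5084 0.0944 0.1628] y-yaw -0.13 tilt 0.16 F [-0.7 -0.1 -4. ] M [ 0.27 -0.05 -0.02] w 0.0175 gf 25.1
```

```bash
python3 -m crank '[[0,-0.039,-0.03,0,-1],[0,-0.039,-0.03,0,-1],[0,-0.02,-0.0155,0,-1],[0,0,0,0,-1]]' 25
python3 -c "
from h import *
pose()"
python3 -m crank '[[0,-0.008,-0.006,0,-1],[0,-0.008,-0.006,0,-1],[0,-0.008,-0.006,0,-1],[0,0,0,0,-1]]' 25
python3 -c "
from h import *
pose()"
```

```text
clock: 6.57
tcp_pos: [0.5087, 0.0758, 0.1296]
orientation: [-2.223, -2.219, 0.002]
contact_force: [-0.9, 0.6, -3.5]
grip_width: 0.0175
gripper_force: 25.2
t 6.57 grasp [0.5087 0.0758 0.1483] y-yaw -0.09 tilt 0.09 F [-0.9  0.6 -3.5] M [ 0.23  0.06 -0.01] w 0.0175 gf 25.2
clock: 6.9
tcp_pos: [0.5094, 0.0723, 0.1269]
orientation: [2.221, 2.222, 0.0]
contact_force: [0.5, 0.7, -3.8]
grip_width: 0.0177
gripper_force: 25.2
t 6.90 grasp [0.5094 0.0723 0.1456] y-yaw 0.01 tilt 0.01 F [ 0.5  0.7 -3.8] M [ 0.13 -0.04 -0.05] w 0.0177 gf 25.2
```

No stop felt yet; keep creeping until the force rises.

```bash
python3 -m crank '[[0,-0.008,-0.006,0,-1],[0,-0.008,-0.006,0,-1],[0,0,0,0,-1]]' 25
python3 -c "
from h import *
pose()"
python3 -m crank '[[0,-0.008,-0.006,0,-1],[0,-0.008,-0.006,0,-1],[0,0,0,0,-1]]' 25
python3 -c "
from h import *
pose()
b=r.grab_frame('scene')[140:260,250:410];cv2.imwrite('pics/s5.png',cv2.resize(b,None,fx=5,fy=5,interpolation=cv2.INTER_CUBIC))"
```

```text
clock: 7.15
tcp_pos: [0.5096, 0.07, 0.1248]
orientation: [-2.22, -2.222, -0.002]
contact_force: [-0.5, 3.3, 0.7]
grip_width: 0.0179
gripper_force: 25.7
t 7.15 grasp [0.5096 0.0699 0.1435] y-yaw 0.04 tilt 0.07 F [-0.5  3.3  0.7] M [ 0.72  0.04 -0.05] w 0.0179 gf 25.7
clock: 7.4
tcp_pos: [0.5103, 0.0702, 0.124]
orientation: [-2.217, -2.222, -0.008]
contact_force: [-5.5, 11.8, 16.3]
grip_width: 0.0176
gripper_force: 28.0
t 7.40 grasp [0.5102 0.0701 0.1427] y-yaw 0.14 tilt 0.34 F [-5.5 11.8 16.3] M [ 2.32  1.32 -0.16] w 0.0176 gf 28.0
```

View pics/s5.png

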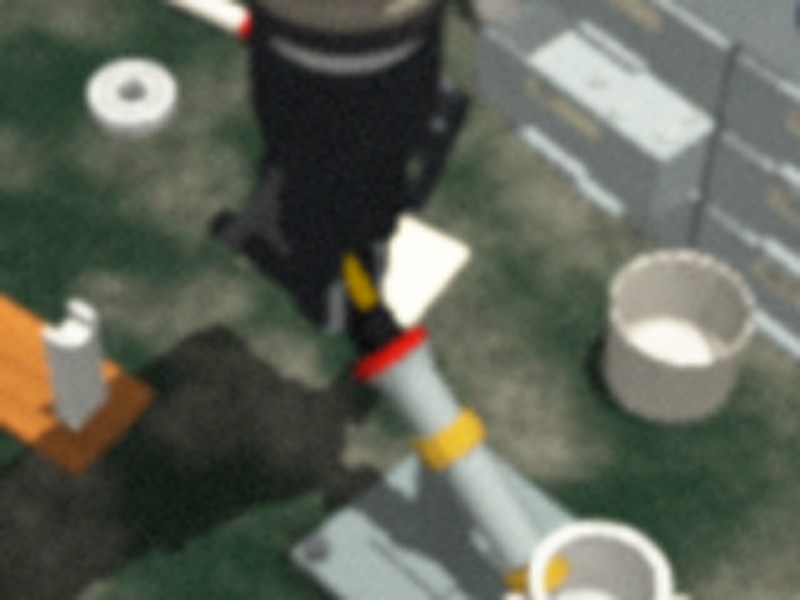

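The red collar sits flat on the mouth at (393,352), about 20 N along the axis: seated. Hold, then draw out along the axis.

```bash
python3 -m crank '[[0,0,0,0,-1],[0,0,0,0,-1],[0,0,0,0,-1],[0,0,0,0,-1],[0,0.01,0.008,0,-1],[0,0.04,0.0312,0,-1],[0,0.04,0.0312,0,-1],[0,0.06,0.047,0,-1]]' 25
python3 -c "
from h import *
pose()"
python3 -m crank '[[0,0.08,0.0625,0,-1],[0,0.08,0.0625,0,-1],[0,0.08,0.0625,0,-1],[0,0.08,0.0625,0,-1],[0,0.04,0.03,0,-1],[0,0.02,0.015,0,-1],[0,0,0,0,-1],[0,0,0,0,-1]]' 25
python3 -c "
from h import *
pose()
b=r.grab_frame('scene')[120:240,230:390];cv2.imwrite('pics/s6.png',cv2.resize(b,None,fx=5,fy=5,interpolation=cv2.INTER_CUBIC))"
```

```text
clock: 8.12
tcp_pos: [0.5086, 0.0954, 0.1454]
orientation: [-2.223, -2.22, 0.003]
contact_force: [0.0, 0.6, -4.4]
grip_width: 0.0175
gripper_force: 25.1
t 8.12 grasp [0.5086 0.0954 0.1641] y-yaw -0.09 tilt 0.12 F [ 0.   0.6 -4.4] M [ 0.3  -0.01  0.04] w 0.0175 gf 25.1
clock: 8.78
tcp_pos: [0.509, 0.1711, 0.2041]
orientation: [2.222, 2.221, -0.002]
contact_force: [0.1, -0.1, -2.8]
grip_width: 0.0179
gripper_force: 25.4
t 8.78 grasp [0.509  0.1711 0.2228] y-yaw -0.02 tilt 0.07 F [ 0.1 -0.1 -2.8] M [ 0.03  0.01 -0.04] w 0.0179 gf 25.4
```

View pics/s6.png

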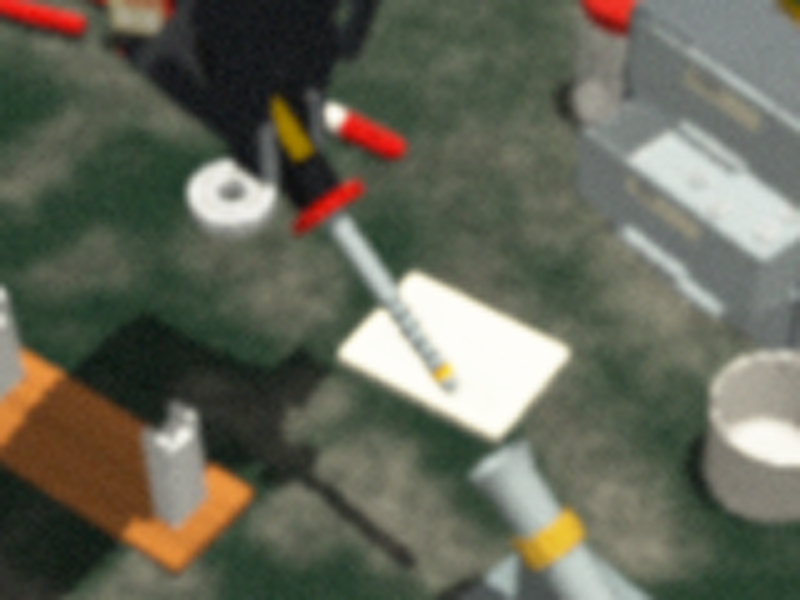

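The rod is fully out (tip (447,388), clear of the mouth at (500,470)) and still pitched 38°. Level it by lowering it back into the rest at the recorded pose.

```bash
python3 -m crank '[[-0.083,0.099,0,0.041,-1],[-0.083,0.099,0,0.041,-1],[-0.083,0.099,0,0.041,-1],[-0.083,0.099,0,0.041,-1],[-0.084,0.098,0,0.042,-1],[0,0,-0.1,0,-1],[0,0,-0.1,0,-1],[0,0,0,0,-1]]' 25
python3 -c "
from h import *
pose()"
```

```text
clock: 9.5
tcp_pos: [0.4238, 0.2685, 0.1611]
orientation: [-2.034, -2.393, 0.011]
contact_force: [-0.8, -0.7, -2.3]
grip_width: 0.0179
gripper_force: 25.3
t 9.50 grasp [0.4239 0.2686 0.1798] y-yaw 9.26 tilt 0.41 F [-0.8 -0.7 -2.3] M [-0.02  0.1   0.  ] w 0.0179 gf 25.3
```

```bash
python3 -m crank '[[0.007,0.005,-0.01,0,-1],[0,0,-0.05,0,-1],[0,0,-0.05,0,-1],[0,0,-0.04,0,-1],[0,0,0,0,-1],[0,0,0,0,-1]]' 25
python3 -c "
from h import *
pose()
a=r.grab_frame('top')[170:290,190:350];b=r.grab_frame('scene')[140:260,170:330]
f=lambda a:cv2.resize(a,None,fx=2.5*1.0,fy=2.5,interpolation=cv2.INTER_CUBIC)
cv2.imwrite('pics/t7.png',np.hstack([f(a),f(b)]))"
```

```text
clock: 10.0
tcp_pos: [0.4273, 0.2714, 0.1341]
orientation: [-2.035, -2.394, 0.002]
contact_force: [-0.1, 0.1, -3.0]
grip_width: 0.0174
gripper_force: 25.3
t 10.00 grasp [0.4273 0.2715 0.1528] y-yaw 9.26 tilt 0.07 F [-0.1  0.1 -3. ] M [ 0.04  0.01 -0.04] w 0.0174 gf 25.3
```

View pics/t7.png

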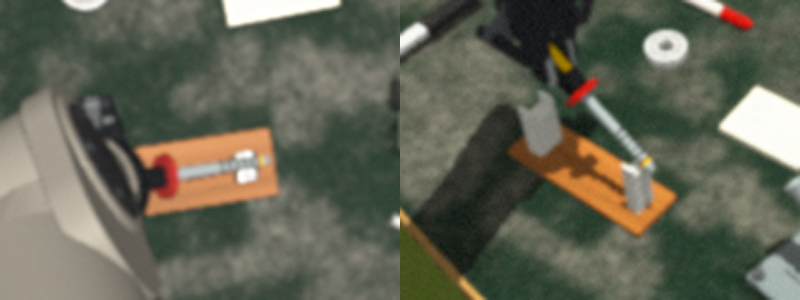

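The shank lines up with the fork slot. (That was my eleventh picture, one over the allowed ten; from here on I go by numbers only.)

```bash
python3 -m crank '[[-0.006,-0.006,-0.04,0,-1],[0,0,-0.04,0,-1],[0,0,-0.04,0,-1],[0,0,-0.04,0,-1],[0,0,0,0,-1]]' 25
python3 -c "
from h import *
pose()"
```

```text
clock: 10.52
tcp_pos: [0.4257, 0.2698, 0.1008]
orientation: [2.034, 2.394, -0.004]
contact_force: [0.5, -1.6, -1.5]
grip_width: 0.0177
gripper_force: 24.5
t 10.52 grasp [0.4257 0.2699 0.1195] y-yaw 9.29 tilt 0.15 F [ 0.5 -1.6 -1.5] M [-0.2   0.04 -0.04] w 0.0177 gf 24.5
```

```bash
python3 -m crank '[[0,0,-0.04,0,-1],[0,0,-0.04,0,-1],[0,0,-0.04,0,-1],[0,0,-0.04,0,-1],[0,0,-0.03,0,-1],[0,0,0,0,-1]]' 25
python3 -c "
from h import *
pose()"
python3 -m crank '[[0,0,-0.03,0,-1],[0,0,-0.015,0,-1],[0,0,0,0,-1]]' 25
python3 -c "
from h import *
pose()"
```

```text
clock: 11.02
tcp_pos: [0.4258, 0.2703, 0.0632]
orientation: [-2.034, -2.394, 0.003]
contact_force: [-0.5, -0.3, -0.6]
grip_width: 0.0175
gripper_force: 24.4
t 11.02 grasp [0.4258 0.2703 0.0819] y-yaw 9.31 tilt 0.10 F [-0.5 -0.3 -0.6] M [ 0.03 -0.06  0.05] w 0.0175 gf 24.4
clock: 11.27
tcp_pos: [0.4261, 0.2707, 0.0551]
orientation: [-2.034, -2.394, 0.0]
contact_force: [-0.3, 0.5, -0.6]
grip_width: 0.0174
gripper_force: 24.6
t 11.27 grasp [0.4262 0.2707 0.0738] y-yaw 9.30 tilt 0.02 F [-0.3  0.5 -0.6] M [ 0.09  0.04 -0.01] w 0.0174 gf 24.6
```

```bash
python3 -m crank '[[0,0,-0.01,0,-1],[0,0,0,0,-1]]' 25
python3 -c "
from h import *
pose()"
python3 -m crank '[[0,0,-0.005,0,-1],[0,0,0,0,-1]]' 25
python3 -c "
from h import *
pose()"
```

```text
clock: 11.43
tcp_pos: [0.4262, 0.2707, 0.0542]
orientation: [-2.034, -2.393, -0.0]
contact_force: [-3.3, 0.3, 7.1]
grip_width: 0.0176
gripper_force: 25.8
t 11.43 grasp [0.4262 0.2707 0.0729] y-yaw 9.28 tilt 0.04 F [-3.3  0.3  7.1] M [-0.09  0.57  0.03] w 0.0176 gf 25.8
clock: 11.6
tcp_pos: [0.4262, 0.2707, 0.0541]
orientation: [-2.034, -2.393, -0.0]
contact_force: [-6.4, -1.1, 21.0]
grip_width: 0.0179
gripper_force: 27.6
t 11.60 grasp [0.4262 0.2707 0.0728] y-yaw 9.27 tilt 0.07 F [-6.4 -1.1 21. ] M [-0.56  1.3   0.05] w 0.0179 gf 27.6
```

Seated (stops with 20 N). Release and regrip so that it lies level, grip firmly, lift.

```bash
python3 -m crank '[[0,0,0.005,0,-0.2],[0,0,0,0,-0.2],[0,0,0,0,-0.2],[0,0,0,0,-1],[0,0,0,0,-1],[0,0,0,0,-1],[0,0,0,0,-1],[0,0,0,0,-1]]' 60
python3 -c "
from h import *
pose()"
python3 -m crank '[[0,0,0.03,0,-1],[0,0,0.1,0,-1],[0,0,0.15,0,-1],[0,0,0.1,0,-1],[0,0,0,0,-1],[0,0,0,0,-1]]' 60
python3 - <<'E'
from h import *
pose()
T=r.grab_frame('top');S=r.grab_frame('scene')
cv2.imwrite('pics/a8.png',T);cv2.imwrite('pics/b8.png',S)
B=P('scene')
# yellow & red blobs in scene
h=cv2.cvtColor(S,cv2.COLOR_BGR2HSV)
for n,m in(("red",((h[...,0]<8)|(h[...,0]>172))&(h[...,1]>150)&(h[...,2]>90)),("yel",(h[...,0]>18)&(h[...,0]<35)&(h[...,1]>110)&(h[...,2]>120))):
    k,_,st,ce=cv2.connectedComponentsWithStats(m.astype(np.uint8))
    for s,c in zip(st[1:],ce[1:]):
        if s[4]>3 and 200<c[0]<300 and 120<c[1]<230: print(n,s.tolist(),c.round(1))
yaw=np.radians(-81);d=np.array([np.cos(yaw),np.sin(yaw)])
g=np.array([.4262,.2705,.147])
for p in(0,20,38):
    for x in(43,133,141): print(p,x,proj(np.r_[g[:2]+d*x/1e3*np.cos(np.radians(p)),g[2]-x/1e3*np.sin(np.radians(p))],B).round(1))
E
```

```text
clock: 12.27
tcp_pos: [0.4263, 0.2704, 0.0535]
orientation: [2.034, 2.394, -0.0]
contact_force: [-0.7, -1.4, 3.8]
grip_width: 0.017
gripper_force: 58.5
t 12.27 grasp [0.4263 0.2704 0.0722] y-yaw 9.28 tilt 0.02 F [-0.7 -1.4  3.8] M [-0.27  0.07  0.07] w 0.0170 gf 58.5
clock: 12.77
tcp_pos: [0.4266, 0.2712, 0.1303]
orientation: [-2.034, -2.394, -0.004]
contact_force: [0.1, -0.8, -2.3]
grip_width: 0.0174
gripper_force: 58.9
t 12.77 grasp [0.4266 0.2711 0.149 ] y-yaw 9.29 tilt 0.13 F [ 0.1 -0.8 -2.3] M [0.08 0.02 0.01] w 0.0174 gf 58.9
red [240, 122, 7, 4, 17] [243.1 123.2]
red [238, 166, 12, 16, 110] [242.7 172.7]
yel [231, 162, 5, 4, 15] [232.8 163.7]
yel [271, 188, 4, 5, 12] [272.3 189.9]
0 43 [245.4 174. ]
0 133 [275.7 192. ]
0 141 [278.5 193.7]
20 43 [245.4 178. ]
20 133 [274.5 203.5]
20 141 [277.1 205.8]
38 43 [244.1 180.2]
38 133 [269.3 209.3]
38 141 [271.5 211.8]
```

Level (slope 0.58 against 0.594 predicted for level). Carry the tip over the pad.

```bash
python3 -m crank '[[0.12,0.02,0,0,-1],[0.15,0.025,-0.03,0,-1],[0.15,0.025,-0.03,0,-1],[0.15,0.025,-0.04,0,-1],[0.12,0.02,-0.04,0,-1],[0.07,0.015,-0.03,0,-1],[0.028,0.005,-0.015,0,-1],[0,0,0,0,-1]]' 60
python3 -m crank '[[0,0,0,0,-1],[0,0,0,0,-1],[0,0,0,0,-1],[0,0,0,0,-1]]' 60
python3 - <<'E'
from h import *
o,M,g=pose()
S=r.grab_frame('scene');B=P('scene');cv2.imwrite('pics/b9.png',S)
d=-M[:2,0] if M[1,0]>0 else M[:2,0]
for x in(43,133,141): 
    X=np.r_[g[:2]+d*x/1e3,g[2]];print(x,X.round(3),proj(X,B).round(1))
h=cv2.cvtColor(S,cv2.COLOR_BGR2HSV)
q=proj(X,B)
for n,m in(("red",((h[...,0]<8)|(h[...,0]>172))&(h[...,1]>150)&(h[...,2]>90)),("yel",(h[...,0]>18)&(h[...,0]<35)&(h[...,1]>110)&(h[...,2]>120))):
    k,_,st,ce=cv2.connectedComponentsWithStats(m.astype(np.uint8))
    for s,c in zip(st[1:],ce[1:]):
        if s[4]>3 and np.hypot(*(c-q))<70: print(n,s.tolist(),c.round(1))
print(np.abs(o['qvel']).max())
E
```

```text
clock: 13.53
tcp_pos: [0.5835, 0.2967, 0.0899]
orientation: [-2.035, -2.393, 0.006]
contact_force: [-1.9, -0.5, -2.1]
grip_width: 0.0172
gripper_force: 58.9
clock: 13.87
tcp_pos: [0.5832, 0.2979, 0.0931]
orientation: [-2.033, -2.394, -0.001]
contact_force: [-0.1, -0.3, -2.4]
grip_width: 0.0171
gripper_force: 58.9
t 13.87 grasp [0.5832 0.2979 0.1118] y-yaw 9.32 tilt 0.03 F [-0.1 -0.3 -2.4] M [ 0.06 -0.07 -0.02] w 0.0171 gf 58.9
43 [0.59  0.255 0.112] [289.9 146.6]
133 [0.605 0.167 0.112] [318.4 161.5]
141 [0.606 0.159 0.112] [321.1 162.9]
red [346, 112, 18, 14, 158] [353.1 117.6]
red [283, 141, 10, 13, 67] [287.  146.5]
red [298, 143, 13, 9, 71] [304. 147.]
yel [278, 137, 3, 3, 6] [279.  138.2]
yel [314, 158, 4, 5, 10] [315.3 160.1]
yel [333, 221, 14, 13, 88] [340.  227.6]
0.00605025197374544
```

```bash
python3 -c "
from bench import r
print(r.hand_in())"
```

```text
the job is handed in; nothing more can be done
None
```

The job is handed in with no verdict returned: by my measurements the rod went in until the collar stopped at the mouth (about 20 N), came right out, was levelled in its rest, and is held level about 10 cm above the pad, scale side up; I viewed 11 pictures, one over the limit of 10.

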